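# Tip the parts bin so the bolts gather in one corner, and hold it

## Robot

A 7-joint arm with a two-finger parallel gripper is mounted at the origin on the work surface; the furniture and walls round the work are solid. World frame = base frame: x ahead of the robot, y to its left, z up, the work surface at z = 0. Lengths are in m, angles in degrees, forces in N, time in s.
With the tool pointing down it reaches from about 0.425 to 0.875 m from the base axis. Payload 8.4 kg.
Tool frame: the origin (TCP) lies at the centre of the arm's flange, where the gripper is bolted on; the fingertips stand 173 mm ahead of it and the grasp point (between the pads) lies ahead of it (robot.pinch_z is the z of the grasp point in the tool frame, in m); z points along the fingers, y is the direction in which the jaws open and shut (so a half turn about z gives the same grasp; the last joint's range is limited). The gripper opens to 85 mm and grips with 20 to 120 N. Pads are 22 mm wide; open, the fingers measure 114 mm over their backs; the gripper's body (76 mm by 85 mm) begins 54 mm behind the grasp point. The pads swing forward as they close: fully open they stand 13 mm farther back than shut.
Start: joints at [68.056, 19.091, 2.286, 83.961, -0.768, 76.965, -3.352], TCP at [0.182, -0.624, 0.405] pointing down, gripper open.
Joint ranges: [-147.57, 147.57], [-21.85, 119.76], [-74.77, 79.35], [14.55, 137.4], [-85.83, 265.84], [4.83, 119.75], [-152.11, 152.11]. Speed limits (degrees/s): [127.2, 127.2, 159.86, 159.86, 180, 180, 180].

## Interface

Orientations are given as a 3x3 rotation matrix whose columns are the frame's x, y, z axes.
In Python, from station import robot, vision gives the robot as it stands. Calls block until the motion is done:
- robot.movep(position, orientation): joint-space move of the TCP to a pose.
- robot.move_l(position, max_speed=0.15, attitude=None, f_stop=None): straight line of the TCP; attitude=None keeps the orientation; max_speed is the mean speed in m/s. With f_stop (N) it stops when the force on the tool has changed by that much, and returns True; else False.
- robot.move_joints(angles): joint-space move.
- robot.move_gripper(opening): finger opening in m; the grip force is fixed at half the most; returns when the fingers have stopped.
- robot.hold(seconds).
- robot.ik(position, orientation): joint angles nearest the present ones, or None.
- vision.get_image(name): name is "scene" or "top" or "wrist"; returns (picture, depth): 480x640x3 uint8, red, green, blue; 480x640 float32, m along the optical axis (not along the pixel's ray), 0 where there is no reading.
- vision.camera_info(name): a dict with "K" (3x3 intrinsics, pixels), "dist" ([k1, k2, p1, p2, k3] as OpenCV has them; the pictures are not rectified), "world_to_cam" (4x4, takes a point from world to camera coordinates). Camera axes: x right, y up, looking along -z (the intrinsics and any distortion apply to the point x, -y, -z); pixel columns grow to the right and rows downward; lengths in m; the calibration is good to about 2 mm. A picture is of the moment at which its call begins: read the wrist's pose just before it. camera_info takes no time and is no camera call; for the wrist camera it gives the pose at the moment of the call.
A pose or a line that the arm cannot do raises robot.Unreachable and nothing moves.
- robot.finish_job(): hands the job in, once; it reports no verdict.
Readings, each from a call of its own:
- robot.read_clock(): time.
- robot.read_joint_positions(): joint angles.
- robot.read_dq(): joint speeds.
- robot.read_effort(): joint torques, N m.
- robot.read_position(): TCP position.
- robot.read_eef_rot(): TCP orientation.
- robot.read_contact_force(): force on the tool from outside, world axes, zero at the start.
- robot.read_wrist_torque(): the same for the moment, N m.
- robot.read_opening(): finger opening in m.
Only numpy, scipy, OpenCV 4.12 (cv2) and the standard library are available. Lean on these libraries where they do the work, as an engineer would, in place of code of your own. Each camera call takes 0.05 s, during which the arm holds its last target.

## Task

Two of the three bolts we sprayed for the saw fence lie in the blue parts bin and one is still on the spray turntable, which spins freely: lift that one off and drop it into the bin with the others. Then take hold of the bin and tip it towards its front left corner (front is the low wall with the white card, facing you; left is the saw's side) until all three bolts have slid down into that corner, without spilling any or disturbing the other things on the bench. Finish while still gripping the bin and holding it tipped, so that I can pick the bolts out from the saw.

Things in the scene. Friction and masses are not known exactly. Their poses are not given: they have to be found in the camera images.
- parts_bin: blue plastic bin, loose, 0.24 kg, 200 (x) x 150 (y) mm, right of the turntable; origin: centre of underside, x to the high rear wall (away from the robot, within 0.3 rad), y to its left, z up. Floor 4, walls 3.5 mm thick; front 42, rear 80 mm high; sides rise from 42 at the front to 80 at x=-30 mm. Slippery: bolts slide on it at 8 to 12 deg of tip, along its walls at 12 to 25
- rear_rail (a point): middle of the top of the rail on the bin's rear rim, 82 mm above the bin's underside, at x = +98 mm of the bin. The rail is 10 mm thick (along the bin's x), 24 mm high and 150 mm long (along the bin's y): a place to grip the bin from above, one finger inside and one outside
- front_left_corner (a point): inner corner of the bin's floor at its front and left walls (the front wall carries a blank white card): at x = -96.5, y = +71.5, z = +4 mm of the bin
- turntable_base: spray turntable: a brown hardboard disc 180 mm across with spots of dried paint, its top 30 mm above the bench, on a steel swivel screwed to the bench. Origin: on the bench, on the axis of the disc
- turntable (a joint): turning angle of the disc about its upright axis, rad, growing anticlockwise from above; it turns freely both ways without stops, and very easily, so a sideways push on the bolt spins it
- stray_bolt: grey steel hex bolt lying on the turntable, 35 to 60 mm from its axis: 52 mm long (its own y), 15 wide (x), 13 high, 0.03 kg. Origin: centre of its underside
- bin_bolt_1: same kind of bolt (52 x 15 x 13 mm, long axis y, origin centre of its underside), lying on the floor of the bin
- bin_bolt_2: same kind of bolt, lying on the floor of the bin
- screw_jar: bystander: jar of screws, 62 mm across, 80 mm tall, at the back. Origin: centre of its foot
- blue_cup: bystander: blue plastic cup, 71 mm across, 88 mm tall, at the back. Origin: centre of its foot
- driver_c: bystander: red screwdriver, 175 mm long (y), 25 mm thick, lying in front of the robot, nearer than the bin and turntable. Origin: centre of its underside
- tape_measure: bystander: yellow tape measure, 65 x 76 x 35 mm, lying to the right, nearer to the robot than the bin. Origin: centre of its underside

How it is judged (in metres and radians):
On the way, in this order (a step that is already met when the one before it is completed fails the run):
1. the stray bolt is lifted off the turntable (height (world z) of stray_bolt above 0.06 m and contact force between stray_bolt and the fingers above 0.5 N), for 0.1 s.
2. the stray bolt lies in the bin, let go, with the bin still flat (x of stray_bolt in the frame of parts_bin between -0.1 and 0.1 m and y of stray_bolt in the frame of parts_bin between -0.075 and 0.075 m and z of stray_bolt in the frame of parts_bin below 0.045 m and contact force between stray_bolt and the fingers below 0.1 N and angle between parts_bin's own z axis and vertical below 0.15 rad), for 0.2 s.
At the end, for the whole second after the job is handed in: Fingers grip the bin (over 2 N) and hold it still, tipped 0.25 to 1.2 rad, rear rail over 0.1 m up, not leaning on the turntable; all three bolts at rest in its front left quarter (the middle of each at most 5 mm behind and 10 mm right of the bin's middle) (x of stray_bolt in the frame of parts_bin between -0.1 and 0.005 m and y of stray_bolt in the frame of parts_bin between -0.01 and 0.075 m and z of stray_bolt in the frame of parts_bin between -0.005 and 0.045 m and linear speed of each of stray_bolt, bin_bolt_1, bin_bolt_2, parts_bin below 0.03 m/s and x of bin_bolt_1 in the frame of parts_bin between -0.1 and 0.005 m and y of bin_bolt_1 in the frame of parts_bin between -0.01 and 0.075 m and z of bin_bolt_1 in the frame of parts_bin between -0.005 and 0.045 m and x of bin_bolt_2 in the frame of parts_bin between -0.1 and 0.005 m and y of bin_bolt_2 in the frame of parts_bin between -0.01 and 0.075 m and z of bin_bolt_2 in the frame of parts_bin between -0.005 and 0.045 m and angle between parts_bin's own z axis and vertical between 0.25 and 1.2 rad and contact force between parts_bin and the fingers above 2 N and height (world z) of rear_rail above 0.1 m and contact force between parts_bin and turntable_base below 0.3 N); the arm keeps its last pose, push and grip.
It fails at once if a bystander on the bench is pushed more than 3 cm (distance of any of screw_jar, blue_cup, driver_c, tape_measure from where it was at the start of the episode above 0.03 m).
It also fails if it takes over 51 s, if anything falls off the work surface, if the arm or the gripper's body presses on something with over 40 N, if the wrist force passes 120 N, or if a joint passes its speed limit or range.

## Working session

There is one attempt and no reset: what is moved stays moved. The work goes in short steps, each a Python script; the robot and the scene stay as the last script left them, time stands still between calls to the robot, and variables do not carry over. Pictures are saved under pics/ and viewed, and the job is handed in when it is done.

```bash
mkdir -p pics; ls; python3 - <<'E'
from station import robot, vision
import cv2,numpy as np
for n in ["scene","top","wrist"]:
    im,d=vision.get_image(n); cv2.imwrite(f"pics/{n}0.png",im[:,:,::-1]); np.savez(f"{n}0.npz",im=im,d=d,**{k:np.array(v) for k,v in vision.camera_info(n).items()})
    i=vision.camera_info(n); print(n,np.round(i["K"],1).tolist(),i["dist"],np.round(i["world_to_cam"],3).tolist())
print(robot.read_clock(),robot.pinch_z,robot.read_eef_rot(),robot.read_contact_force())
E
```

```text
pics
scene [[575.8, 0.0, 316.9], [0.0, 575.8, 245.0], [0.0, 0.0, 1.0]] [-0.05051587  0.          0.          0.          0.        ] [[-0.62, -0.784, -0.006, 0.349], [0.401, -0.324, 0.857, -0.29], [-0.674, 0.529, 0.516, -0.8], [0.0, 0.0, 0.0, 1.0]]
top [[515.8, 0.0, 322.8], [0.0, 515.8, 242.0], [0.0, 0.0, 1.0]] [-0.06205597  0.          0.          0.          0.        ] [[0.021, -1.0, 0.011, -0.004], [0.981, 0.023, 0.192, -0.555], [-0.192, 0.007, 0.981, -0.948], [0.0, 0.0, 0.0, 1.0]]
wrist [[349.6, 0.0, 321.4], [0.0, 349.6, 247.1], [0.0, 0.0, 1.0]] [-0.01685121  0.          0.          0.          0.        ] [[0.28, -0.96, -0.002, -0.65], [0.926, 0.27, -0.265, 0.034], [0.255, 0.072, 0.964, -0.38], [0.0, 0.0, 0.0, 1.0]]
0.15 0.1547 [[ 9.60007447e-01  2.79974163e-01 -4.11603028e-04]
 [ 2.79974459e-01 -9.60006706e-01  1.19419149e-03]
 [-6.07989036e-05 -1.26167106e-03 -9.99999202e-01]] [ 0.98826465  0.49495884 -0.01018297]
```

View pics/top0.png

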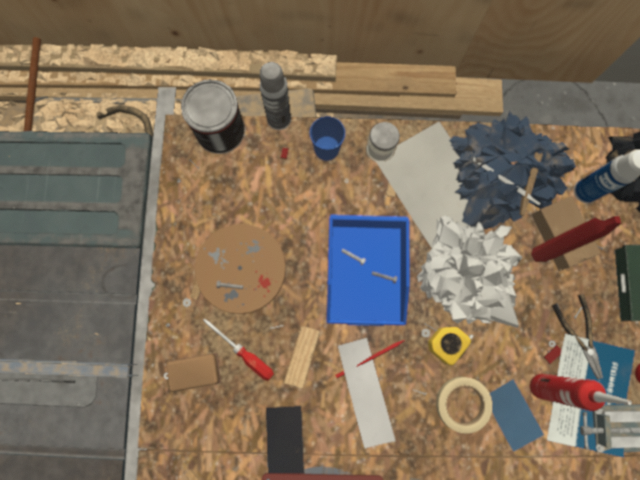

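View pics/scene0.png

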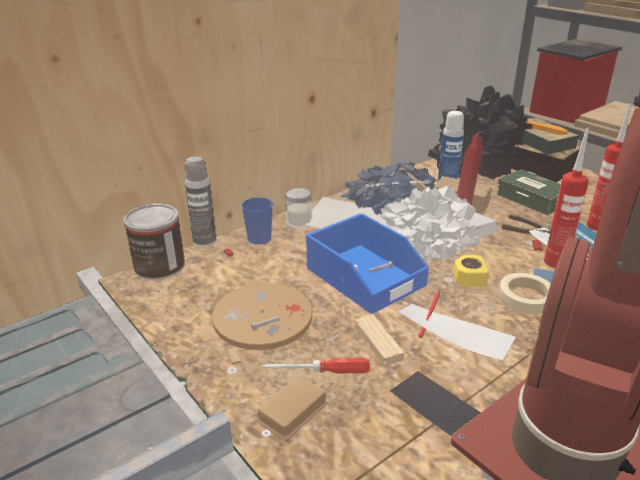

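```bash
cat > h.py <<'E'
import numpy as np,cv2
def und(n,uv,K,dist):
    return cv2.undistortPoints(np.array(uv,float).reshape(-1,1,2),K,dist).reshape(-1,2)
def onplane(uv,z,info):
    p=und(None,uv,np.array(info["K"]),np.array(info["dist"]))
    T=np.linalg.inv(np.array(info["world_to_cam"])); o=T[:3,3]
    r=np.c_[p[:,0],-p[:,1],-np.ones(len(p))]@T[:3,:3].T
    return o+r*((z-o[2])/r[:,2])[:,None]
def cloud(d,info):
    v,u=np.mgrid[:480,:640]; uv=np.c_[u.ravel(),v.ravel()]
    p=und(None,uv,np.array(info["K"]),np.array(info["dist"])); D=d.ravel()[:,None]
    T=np.linalg.inv(np.array(info["world_to_cam"]))
    return (np.c_[p[:,0],-p[:,1],-np.ones(len(p))]*D@T[:3,:3].T+T[:3,3]).reshape(480,640,3)
E
python3 - <<'E'
import numpy as np,cv2
from h import *
z=np.load("top0.npz"); im=z["im"]
C=cloud(z["d"],z)
cv2.imwrite("pics/tz1.png",cv2.resize(im[215:320,185:290,::-1],None,fx=5.7,fy=5.7,interpolation=cv2.INTER_CUBIC))
cv2.imwrite("pics/tz2.png",cv2.resize(im[205:335,315:425,::-1],None,fx=4.6,fy=4.6,interpolation=cv2.INTER_CUBIC))
hsv=cv2.cvtColor(im,cv2.COLOR_RGB2HSV)
m=((hsv[...,0]>105)&(hsv[...,0]<122)&(hsv[...,1]>150)); m[:200]=0;m[340:]=0;m[:,:310]=0;m[:,430:]=0
P=C[m];P=P[z["d"][m]>0]; print(len(P),P.min(0),P.max(0))
top=P[P[:,2]>0.073]; print("rear top",len(top),cv2.minAreaRect((top[:,:2]*1000).astype(np.float32)))
print("all",cv2.minAreaRect((P[:,:2]*1000).astype(np.float32)))
fl=P[(P[:,2]<0.012)]; print("floor",len(fl),np.median(fl[:,2]),cv2.minAreaRect((fl[:,:2]*1000).astype(np.float32)))
for u,v in [(200,270),(238,300),(230,286),(369,228),(385,302)]: print(u,v,C[v,u])
print(onplane([[240,267]],.03,z))
E
```

```text
7999 [ 0.39937919 -0.1523527  -0.00275541] [ 0.60227765 -0.00218092  0.08738085]
rear top 762 ((527.1849365234375, -77.56193542480469), (149.45619201660156, 150.20242309570312), 89.31189727783203)
all ((500.9208068847656, -77.24795532226562), (149.5077667236328, 202.64602661132812), 89.36080932617188)
floor 6169 0.003562678463758795 ((502.765380859375, -78.95147705078125), (140.829345703125, 189.43145751953125), 89.62354278564453)
200 270 [0.49777168 0.25029561 0.02624528]
238 300 [0.44019318 0.17139237 0.02998057]
230 286 [0.46659179 0.18755499 0.03525939]
369 228 [ 0.59500286 -0.08542397  0.00716826]
385 302 [ 0.4450321  -0.11887783  0.00104638]
[[0.50512678 0.17076093 0.03      ]]
```

```bash
python3 -c "
import cv2,numpy as np
a=cv2.imread('pics/tz1.png');b=cv2.imread('pics/tz2.png');print(a.shape,b.shape)
h=598
s=np.hstack([cv2.resize(a,(400,400)),cv2.resize(b,(338,400))]);cv2.imwrite('pics/tz.png',s)"
```

```text
(598, 598, 3) (598, 506, 3)
```

View pics/tz1.png

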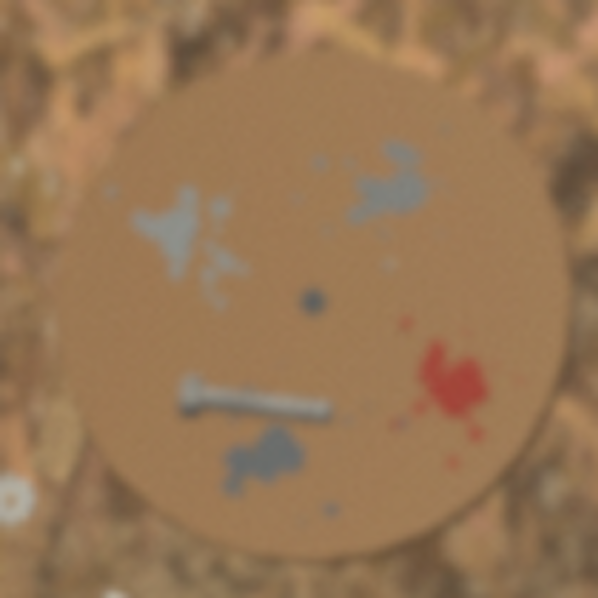

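View pics/tz2.png

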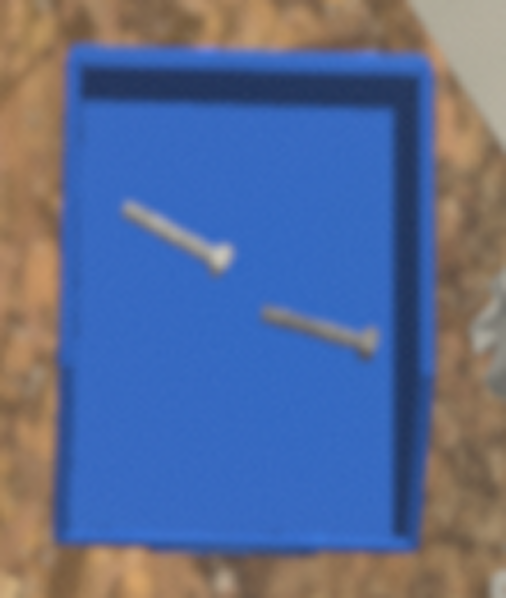

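View pics/wrist0.png

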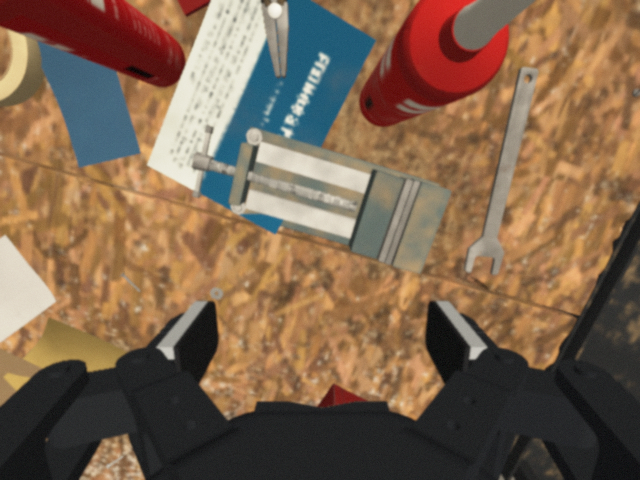

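```bash
cat >> h.py <<'E'
def toolR(jaw_deg):
    a=np.radians(jaw_deg); y=np.array([np.cos(a),np.sin(a),0]); z=np.array([0,0,-1.]); x=np.cross(y,z)
    return np.c_[x,y,z]
E
python3 - <<'E'
from h import *
from station import robot,vision
z=np.load("top0.npz"); f=lambda p,s,o:[(p[0]+.5)/s-.5+o[0],(p[1]+.5)/s-.5+o[1]]
a=f((190,395),5.7,(185,215));b=f((328,410),5.7,(185,215))
P=onplane([a,b],.037,z); print(P, P.mean(0), np.linalg.norm(P[1]-P[0]))
d=P[0]-P[1]; ang=np.degrees(np.arctan2(d[1],d[0])); print("axis",ang)
c=P.mean(0)
T=cloud(z["d"],z); 
for q in [(178,237),(320,330)]:
    u=f(q,4.6,(315,205)); print("binbolt",onplane([u],.01,z))
for j in (ang-90,ang+90):
    for h in (.206,.35):
        print(j,h,robot.ik([c[0],c[1],h],toolR(j)))
for j in (0,180):
    print(j,robot.ik([.466,-.065,.2],toolR(ang-90 if j==0 else ang+90)),robot.ik([.599,-.078,.225],toolR(j)))
E
```

```text
[[0.46995648 0.211029   0.037     ]
 [0.46597344 0.16359508 0.037     ]] [0.46796496 0.18731204 0.037     ] 0.047600858861619036
axis 85.20012403426517
binbolt [[ 0.5353944 -0.0536283  0.01     ]]
binbolt [[ 0.49566341 -0.11608464  0.01      ]]
-4.799875965734827 0.206 [ 21.15655262  23.54085278 -55.29984919 113.83762286  23.73842738
  54.65575077 -50.85306076]
-4.799875965734827 0.35 [ 36.91211019  15.62150283 -71.59581606 105.53674996  15.76432698
  70.13088644 -44.30829496]
175.20012403426517 0.206 [ 26.44889289  27.04306363 -62.42774491 113.6562348   28.85673126
  56.62332424 125.16607234]
175.20012403426517 0.35 [ 30.67038504  12.20981233 -63.1176029  105.70101567  11.6485706
  69.11114194 139.08116669]
0 [ 35.51091325  14.48820592 -35.92544482 119.09020478  11.10899382
  49.62702379 -11.58778774] [ 29.12850646  26.28043448 -32.26407883 100.07113338  16.1285894
  58.3029864   -9.02276861]
180 [ -61.39841635   34.79337707   79.16168498  123.04241778  -41.66073684
   57.47143258 -143.7536197 ] [ -46.34049143   42.84584999   69.43668626  103.80112572  -44.18661072
   65.99212751 -141.86030378]
```

```bash
python3 - <<'E'
from h import *
z=np.load("top0.npz"); C=cloud(z["d"],z); ok=z["d"]>0
print(np.percentile(C[...,0][ok],[0,100]),np.percentile(C[...,1][ok],[0,100]))
P=C[ok]
for yy in np.arange(-.6,.5,.1):
    print(round(yy,1),[round(float(P[(abs(P[:,0]-x)<.05)&(abs(P[:,1]-yy)<.05)][:,2].max(initial=-1)),2) for x in np.arange(.1,.9,.1)])
E
```

```text
[0.08214346 1.44888029] [-1.30090849  1.32155785]
-0.6 [0.01, 0.04, 0.02, 0.05, 0.05, 0.07, 0.19, 0.15]
-0.5 [0.0, 0.05, 0.2, 0.02, 0.1, 0.19, 0.2, 0.07]
-0.4 [0.01, 0.01, 0.3, 0.08, 0.09, 0.1, 0.08, 0.07]
-0.3 [0.0, 0.03, 0.04, 0.12, 0.15, 0.12, 0.07, 0.07]
-0.2 [0.01, 0.03, 0.04, 0.1, 0.14, 0.09, 0.01, 0.01]
-0.1 [0.02, 0.02, 0.02, 0.07, 0.09, 0.09, 0.08, 0.08]
-0.0 [0.02, 0.01, 0.02, 0.07, 0.09, 0.09, 0.09, 0.09]
0.1 [0.02, 0.01, 0.03, 0.04, 0.04, 0.03, 0.01, 0.2]
0.2 [0.01, 0.01, 0.03, 0.03, 0.05, 0.04, 0.03, 0.13]
0.3 [0.01, 0.01, 0.03, 0.01, 0.03, 0.01, 0.01, 0.12]
0.4 [0.01, 0.01, 0.07, 0.01, 0.01, 0.01, 0.01, 0.01]
```

```bash
python3 - <<'E'
from h import *
from station import robot,vision
q=robot.ik([.182,-.624,.52],robot.read_eef_rot()); print(q)
robot.move_joints(q)
q=np.array(q); q[0]=-22; robot.move_joints(q)
print(robot.read_clock(),robot.read_position(),robot.read_eef_rot().round(2).tolist())
c=np.array([.468,.1873])
for j in (-4.8,175.2):
  for h in (.206,.32):
    print(j,h,robot.ik([c[0],c[1],h],toolR(j)))
E
```

```text
[67.7655784  17.50105423  2.77228431 72.79457826 -0.83412274 89.79599946
 -3.32757447]
3.8917 [0.6250182  0.1783856  0.52005264] [[-0.27, 0.96, -0.0], [0.96, 0.27, -0.0], [-0.0, -0.0, -1.0]]
-4.8 0.206 [-27.74890925  14.03548535   0.97560399 116.08251585  -0.30937859
  49.88436462 -31.40308209]
-4.8 0.32 [-28.419078     5.9577496    1.64608936 110.22154178  -0.19035614
  63.82327471 -31.4979006 ]
175.2 0.206 [-11.64952826  15.02760685 -16.92285764 115.27444035   5.61667277
  50.45647809 143.59209544]
175.2 0.32 [-12.25482498   6.79920709 -15.56891654 109.44156761   2.02567954
  64.02059633 146.59285054]
```

```bash
python3 - <<'E'
from h import *
from station import robot,vision
robot.movep([.468,.1873,.31],toolR(-4.8))
robot.move_gripper(.04)
i=vision.camera_info("wrist"); im,d=vision.get_image("wrist")
np.savez("w1.npz",im=im,d=d,**{k:np.array(v) for k,v in i.items()})
cv2.imwrite("pics/w1.png",im[:,:,::-1]); print(robot.read_clock())
im,d=vision.get_image("top"); cv2.imwrite("pics/t1.png",im[:,:,::-1])
E
```

```text
5.475
```

View pics/w1.png

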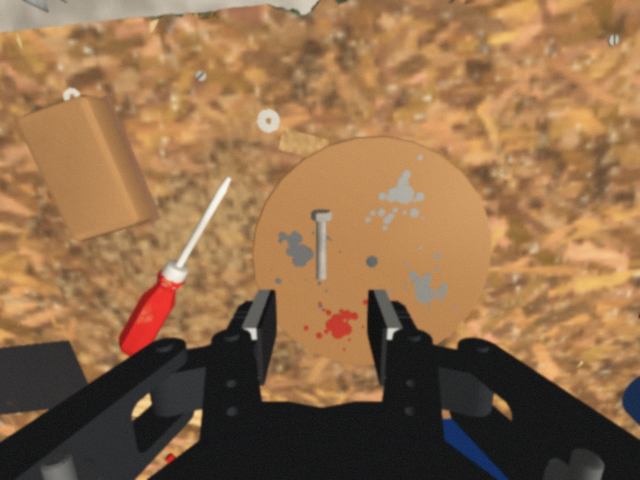

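```bash
python3 - <<'E'
from h import *
z=np.load("w1.npz"); C=cloud(z["d"],z)
P=onplane([[321.3,211],[321.5,279]],.038,z); print(P,P.mean(0),np.linalg.norm(P[0]-P[1])); d=P[0]-P[1];print(np.degrees(np.arctan2(d[1],d[0]))-90)
print("disc z",np.median(C[290:300,350:380,2][z["d"][290:300,350:380]>0]),[C[v,321] .round(4).tolist() for v in (214,230,245,260,275)])
print(onplane([[372,261]],.03,z))
cv2.imwrite("pics/w1z.png",cv2.resize(z["im"][200:290,280:370,::-1],None,fx=6,fy=6,interpolation=cv2.INTER_CUBIC))
E
```

```text
[[0.47130397 0.21346117 0.038     ]
 [0.46720081 0.16316785 0.038     ]] [0.46925239 0.18831451 0.038     ] 0.050460416044138034
-4.66412131123019
disc z 0.03130410263074056 [[0.471, 0.2125, 0.0442], [0.47, 0.2007, 0.0412], [0.4691, 0.1895, 0.0398], [0.4681, 0.1777, 0.0377], [0.4671, 0.1665, 0.0386]]
[[0.50587605 0.17128713 0.03      ]]
```

View pics/w1z.png

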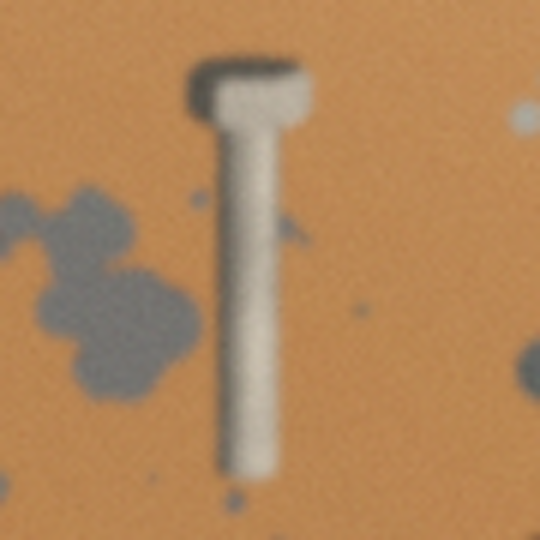

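```bash
python3 - <<'E'
from h import *
from station import robot,vision
R=toolR(-4.7)
robot.move_l([.4693,.190,.23],max_speed=.12,attitude=R)
print(robot.move_l([.4693,.190,.2055],max_speed=.05,f_stop=4),robot.read_position())
robot.move_gripper(0.0); print(robot.read_opening(),robot.read_clock(),robot.read_contact_force())
robot.move_l([.4693,.190,.26],max_speed=.1)
print(robot.read_opening(),robot.read_clock())
im,d=vision.get_image("wrist"); cv2.imwrite("pics/w2.png",im[:,:,::-1])
print(robot.ik([.466,-.062,.2],toolR(0)),robot.ik([.599,-.078,.225],toolR(0)))
E
```

```text
False [0.46931185 0.19001017 0.2053697 ]
0.009232501708119541 7.375 [-0.46243593 -0.23697538  4.12023006]
0.009082243807581023 8.0667
[ -9.07570491  11.01326342  12.18680036 121.24786544  -3.10962132
  48.02317086   4.97411874] [ -7.13519121  22.88406946  12.66857531 102.03976031  -5.92407943
  55.7206568    7.90963787]
```

View pics/w2.png

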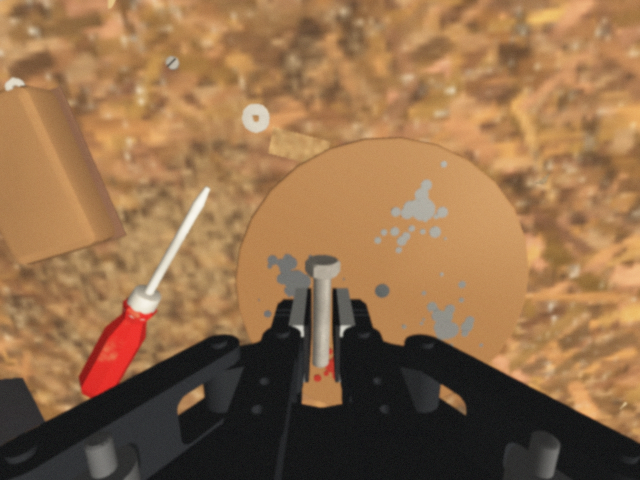

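```bash
python3 - <<'E'
from h import *
from station import robot,vision
R=toolR(0)
robot.move_l([.4693,.190,.32],max_speed=.15)
robot.movep([.460,-.062,.31],R)
print(robot.read_opening())
robot.move_l([.460,-.062,.192],max_speed=.1,f_stop=8)
robot.move_gripper(.03); print(robot.read_opening(),robot.read_clock())
robot.hold(.2)
robot.move_l([.460,-.062,.31],max_speed=.2)
im,d=vision.get_image("wrist"); cv2.imwrite("pics/w3.png",im[:,:,::-1])
i=vision.camera_info("wrist"); np.savez("w3.npz",im=im,d=d,**{k:np.array(v) for k,v in i.items()})
robot.movep([.56,-.078,.33],R)
i=vision.camera_info("wrist");im,d=vision.get_image("wrist"); cv2.imwrite("pics/w4.png",im[:,:,::-1])
np.savez("w4.npz",im=im,d=d,**{k:np.array(v) for k,v in i.items()})
print(robot.read_clock())
E
```

```text
0.009355774229231634
0.030075687307355714 11.325
12.8583
```

View pics/w3.png

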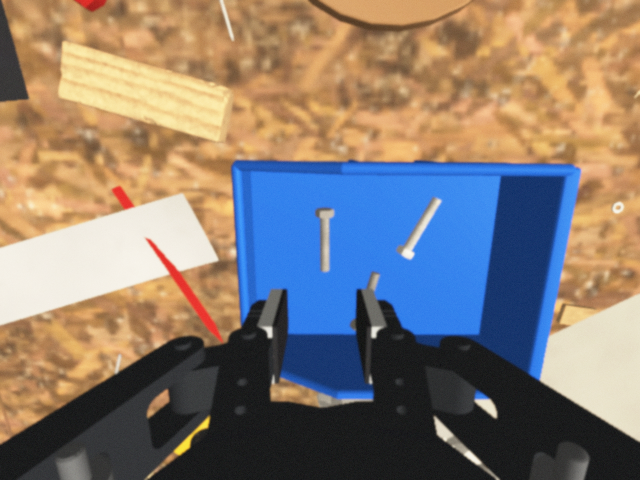

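View pics/w4.png

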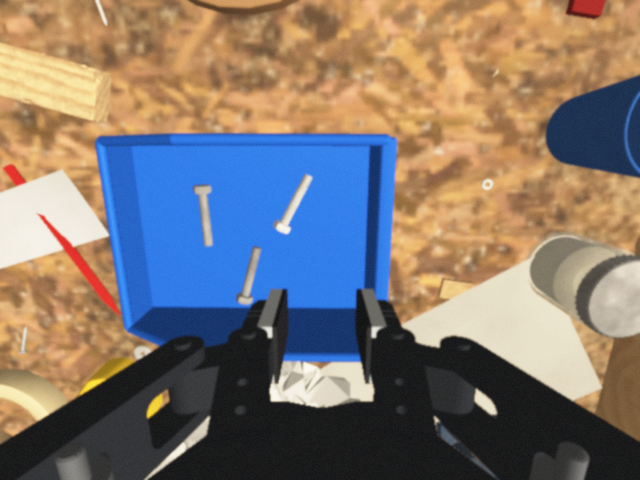

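```bash
python3 - <<'E'
from h import *
z=np.load("w4.npz"); im=z["im"]; C=cloud(z["d"],z)
hsv=cv2.cvtColor(im,cv2.COLOR_RGB2HSV)
m=((hsv[...,0]>105)&(hsv[...,0]<122)&(hsv[...,1]>150)&(z["d"]>0)&(C[...,2]>.07)&(C[...,2]<.1)); m[:,:200]=0; m[:,450:]=0;m[:100]=0
P=C[m]; print(len(P),P.min(0),P.max(0),np.median(P[:,2]))
for lo in np.arange(-.16,.01,.02):
    s=P[(P[:,1]>lo)&(P[:,1]<lo+.02)&(P[:,2]>.077)]
    if len(s): print(round(lo,2),len(s),np.percentile(s[:,0],[2,50,98]).round(4),np.percentile(s[:,2],[5,50,95]).round(3))
# rail edges at row 200
print(onplane([[396,200],[384,200],[392,320],[380,320]],.082,z))
cv2.imwrite("pics/w4z.png",cv2.resize(im[120:300,340:410,::-1],None,fx=3.3,fy=3.3,interpolation=cv2.INTER_CUBIC))
E
```

```text
5925 [ 0.47501987 -0.15362696  0.07000062] [ 0.60465782 -0.00169528  0.08683631] 0.08281537031057426
-0.16 747 [0.535  0.5607 0.5858] [0.08  0.083 0.084]
-0.12 108 [0.5958 0.5998 0.6034] [0.082 0.083 0.084]
-0.1 442 [0.5947 0.5988 0.6037] [0.08  0.082 0.084]
-0.08 463 [0.5948 0.5988 0.6036] [0.079 0.083 0.084]
-0.06 500 [0.5949 0.599  0.6037] [0.08  0.083 0.084]
-0.04 538 [0.595  0.5992 0.6041] [0.08  0.082 0.084]
-0.02 2531 [0.491  0.5531 0.6032] [0.082 0.083 0.085]
[[ 0.60646073 -0.04078989  0.082     ]
 [ 0.59904275 -0.04079472  0.082     ]
 [ 0.60831852 -0.12237184  0.082     ]
 [ 0.60015509 -0.12236808  0.082     ]]
```

View pics/w4z.png

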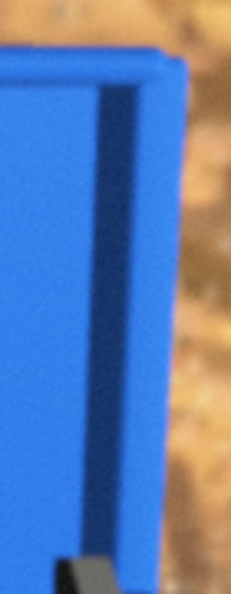

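```bash
cat >> h.py <<'E'
from scipy.spatial.transform import Rotation as Ro
B0=np.array([.501,-.0775,0.]); G=np.array([.599,-.0775,.2227]); piv=B0+[-.1,.075,0]
def tip(th,lift,dd=(-1,1)):
    d=np.array([*dd,0.],float); d/=np.linalg.norm(d)
    Q=Ro.from_rotvec(th*np.cross([0,0,1],d)).as_matrix()
    return piv+Q@(G-piv)+np.array(lift), Q@toolR(0)
E
python3 - <<'E'
from h import *
from station import robot
print(robot.ik(G,toolR(0)))
for th in (0,.2,.4,.55,.7,.8):
    p,R=tip(th,[0,0,.02]); print(th,p.round(3),R[:,2].round(2),robot.ik(p,R))
E
```

```text
[ -9.46165365  23.22186782  15.48981645 102.26091086  -7.34138024
  55.49602771   9.00087659]
0 [ 0.599 -0.078  0.243] [ 0.  0. -1.] [ -9.65716081  21.84575673  15.68273582 101.44664565  -6.83936982
  57.63336095   8.62307429]
0.2 [ 0.565 -0.043  0.277] [ 0.14 -0.14 -0.98] [-16.76626697  12.68336142  15.60587733 109.11078056   6.36011214
  50.9461345   -5.43338834]
0.4 [ 0.527 -0.005  0.3  ] [ 0.28 -0.28 -0.92] [-23.93281103   4.69188192  13.60696379 116.30648104  23.9231569
  48.27317723 -24.85692551]
0.55 [0.497 0.025 0.311] [ 0.37 -0.37 -0.85] [-25.98669733   0.26379745   7.66083553 121.10047807  37.58698261
  49.89436689 -40.87560248]
0.7 [0.465 0.056 0.315] [ 0.46 -0.46 -0.76] [-22.33443447  -2.08230463  -4.4238639  125.11230904  48.85705371
  54.05688235 -55.63094194]
0.8 [0.445 0.077 0.314] [ 0.51 -0.51 -0.7 ] [-16.74446402  -2.4038095  -15.732961   127.28298776  54.80988427
  57.89743467 -64.49978839]
```

```bash
python3 - <<'E'
from h import *
from station import robot,vision
robot.move_gripper(.04)
robot.movep(G+[0,0,.05],toolR(0))
print(robot.move_l(G,max_speed=.07,f_stop=8),robot.read_position())
robot.move_gripper(0.); print(robot.read_opening(),robot.read_clock(),robot.read_contact_force())
p,R=tip(0,[.0,0,.03]); robot.move_l(p,max_speed=.06)
print(robot.read_opening(),robot.read_contact_force(),robot.read_wrist_torque())
for th,s in ((.12,.06),(.24,.05)):
    k=th/.24; p,R=tip(th,[.03*k,-.02*k,.03]); robot.move_l(p,max_speed=s,attitude=R); print(th,robot.read_clock())
for n in ("scene","wrist"):
    im,d=vision.get_image(n); cv2.imwrite(f"pics/{n}5.png",im[:,:,::-1])
print(robot.read_clock())
E
```

```text
False [ 0.59919693 -0.0775363   0.22295475]
0.008979298229772576 14.7417 [-0.31987986  0.48486354  3.19739591]
0.009309301395251768 [-0.39032699 -0.80783485 -4.59972497] [ 0.00153145 -0.3122046   0.02249525]
0.12 15.9417
0.24 16.5417
16.6417
```

View pics/scene5.png

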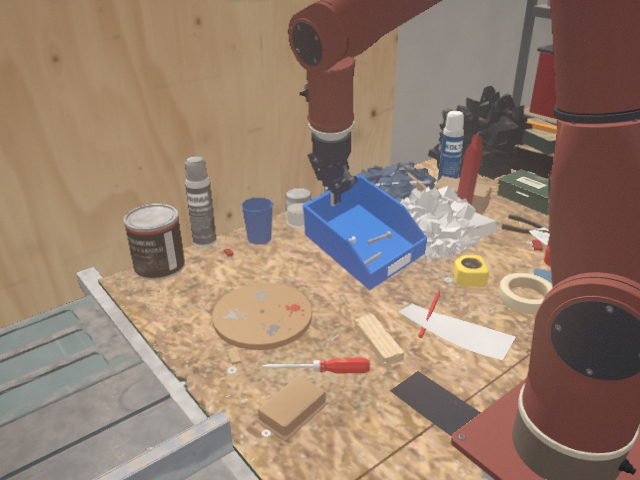

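View pics/wrist5.png

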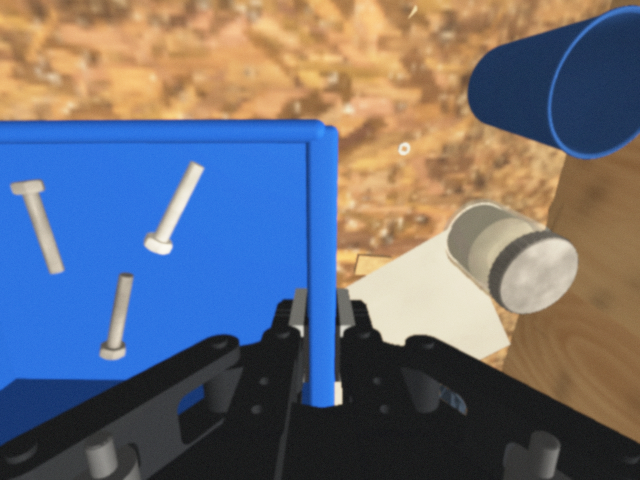

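```bash
python3 - <<'E'
from h import *
from station import robot,vision
for th in (.29,.34,.4):
    p,R=tip(th,[.03,-.02,.03]); robot.move_l(p,max_speed=.03,attitude=R)
robot.hold(.3); print(robot.read_clock(),robot.read_opening(),robot.read_wrist_torque())
for n in ("scene","wrist"):
    im,d=vision.get_image(n); cv2.imwrite(f"pics/{n}6.png",im[:,:,::-1])
E
python3 -c "
import cv2,numpy as np
a=cv2.imread('pics/scene6.png')[130:330,220:460];b=cv2.imread('pics/wrist6.png')
cv2.imwrite('pics/c6.png',np.hstack([cv2.resize(a,(396,330)),cv2.resize(b,(400,330))]))"
```

```text
18.9667 0.009517598289720451 [ 0.5058876   0.19727064 -0.00517266]
```

View pics/c6.png

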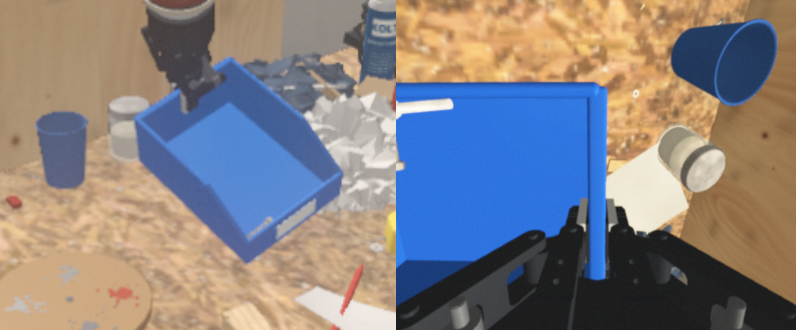

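```bash
python3 - <<'E'
from h import *
from station import robot,vision
for th in (.5,.6,.68):
    p,R=tip(th,[.03,-.02,.03]); robot.move_l(p,max_speed=.04,attitude=R)
robot.hold(.4); print(robot.read_clock(),robot.read_opening(),robot.read_wrist_torque(),robot.read_joint_positions())
for n in ("scene","wrist","top"):
    i=vision.camera_info(n);im,d=vision.get_image(n); cv2.imwrite(f"pics/{n}7.png",im[:,:,::-1]);np.savez(f"{n}7.npz",im=im,d=d,**{k:np.array(v) for k,v in i.items()})
E
python3 -c "
import cv2,numpy as np
a=cv2.imread('pics/scene7.png')[130:330,220:460];b=cv2.imread('pics/wrist7.png');c=cv2.imread('pics/top7.png')[200:350,260:430]
cv2.imwrite('pics/c7.png',np.hstack([cv2.resize(a,(396,330)),cv2.resize(b,(400,330))]))
cv2.imwrite('pics/t7.png',cv2.resize(c,None,fx=4,fy=4))"
```

```text
21.975 0.009162658125505914 [ 0.91256736  0.56374737 -0.0211914 ] [-34.6571515   -0.6549635   13.16601456 122.04399564  47.4194489
  51.80038133 -49.67348005]
```

View pics/c7.png

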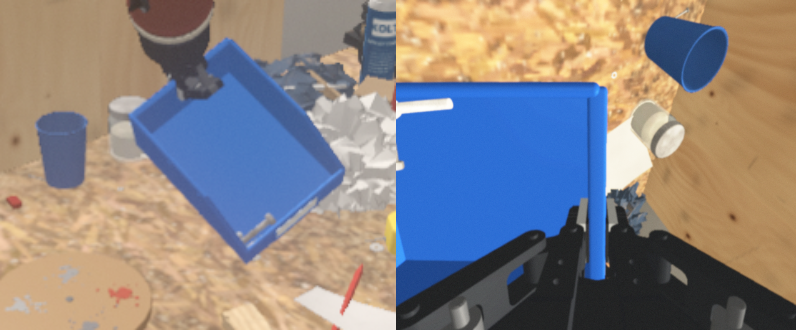

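View pics/t7.png

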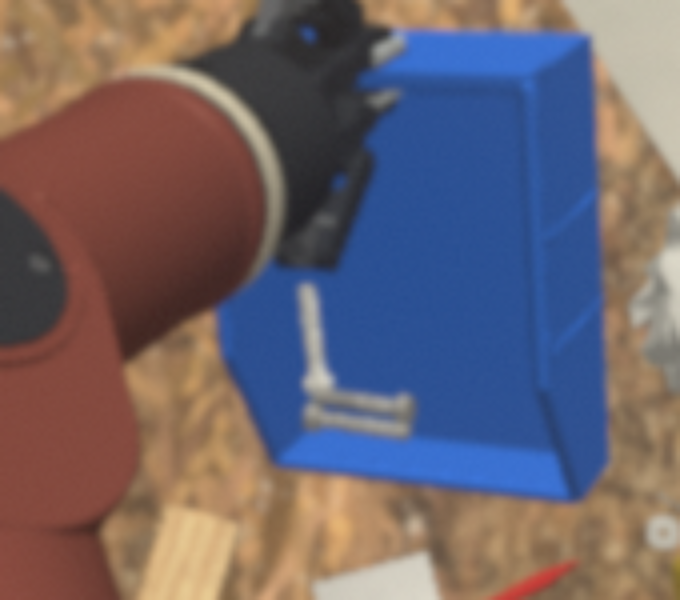

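```bash
python3 - <<'E'
from h import *
from station import robot,vision
z=np.load("top7.npz"); C=cloud(z["d"],z)
p=robot.read_position();R=robot.read_eef_rot(); Q=R@toolR(0).T
for u,v in [(307,288),(313,335),(320,385),(312,415),(408,430),(315,398),(408,405),(440,250),(480,380)]:
    a,b=round((u+.5)/4-.5+260),round((v+.5)/4-.5+200); w=C[b,a]
    print((a,b),w.round(3),"bin",(Q.T@(w-p)+G-B0).round(4))
print("tip",np.arccos(Q[2,2]),"rail z",(p+Q@(B0+[.098,0,.082]-G))[2],"corner",(p+Q@(piv-G)).round(3),robot.read_dq())
E
```

```text
(336, 272) [ 0.494 -0.017  0.071] bin [-0.0253  0.0686  0.0061]
(338, 283) [ 0.474 -0.021  0.068] bin [-0.0452  0.0638  0.0112]
(340, 296) [ 0.45  -0.026  0.058] bin [-0.0709  0.0615  0.012 ]
(338, 303) [ 0.437 -0.023  0.054] bin [-0.0841  0.0651  0.0158]
(362, 307) [ 0.43  -0.068  0.059] bin [-0.093   0.0217  0.0029]
(338, 299) [ 0.445 -0.022  0.053] bin [-0.0775  0.0663  0.0121]
(362, 301) [ 0.44  -0.067  0.073] bin [-0.0776  0.0178  0.0098]
(370, 262) [ 0.509 -0.078  0.108] bin [-0.0023 -0.0002  0.002 ]
(380, 295) [ 0.451 -0.098  0.09 ] bin [-0.0645 -0.0166  0.004 ]
tip 0.680007257930445 rail z 0.21517237350402169 corner [ 0.431 -0.023  0.03 ] [ 0.00047819  0.04383609  0.07074811 -0.04459313  0.06734027  0.05388974
 -0.05783505]
```

```bash
python3 - <<'E'
from station import robot,vision
import numpy as np
a=np.load("scene0.npz")["im"].astype(int)
robot.hold(.5); b,_=vision.get_image("scene"); b=b.astype(int)
for n,(x,y,w,h) in dict(cup=(240,195,36,50),driver=(260,350,115,30),tape=(450,253,42,36)).items(): print(n,abs(a-b)[y:y+h,x:x+w].mean())
print(robot.read_opening(),robot.read_clock(),robot.read_contact_force())
robot.finish_job()
E
```

```text
cup 3.2875925925925924
driver 4.14695652173913
tape 3.8968253968253967
0.009074969292188807 22.675 [-0.72640053  0.38271361 -3.77537514]
the job is handed in; nothing more can be done
```

I lifted the stray bolt off the turntable and dropped it into the bin. I then gripped the bin by its rear rail and tipped it 0.68 rad towards the front left corner. The job was handed in at about 22.7 s with the bin still gripped and tipped. `finish_job` gives no verdict, so I can't confirm the result beyond these last checks.

- **Bolts:** all three are in the front left quarter of the bin. From the top camera's depth, the middles are at about x −88, −78 and −46 mm, and y +43, +42 and +65 mm in the bin frame. Two lie along the front wall and one along the left wall. I did not check them again after that picture.
- **Bin and grip:** the rear rail is about 0.215 m up and the lowest corner about 30 mm above the bench, clear of the turntable. The jaws held steady at 9 mm on the rail. The floor depth matched the pose worked out from the tool, so the bin had not slipped in the grip.
- **Other things on the bench:** the blue cup, screwdriver and tape measure look unchanged from the first scene picture. I did not compare the screw jar numerically; in the later pictures it looks untouched.

No check failed or disagreed.

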